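Draw back the ram of a ratchet core extruder

ROBOT

A 6-joint arm with a two-finger parallel gripper is mounted at the origin on the work surface. World frame = base frame: x ahead of the robot, y to its left, z up, the work surface at z = 0. Lengths are in m, angles in degrees, forces in N, time in s.
With the tool pointing down it reaches from about 0.4 to 0.925 m from the base axis. Payload 12.5 kg.
Tool frame: the origin (TCP) lies at the very end of the fingers, on their centre line; the grasp point (between the pads) lies 19 mm behind it (manip.pinch_z is the z of the grasp point in the tool frame, in m); z points along the fingers, y is the line along which they close (so a half turn about z gives the same grasp; the last joint's range is limited). The gripper opens to 95 mm and grips with 3 to 60 N. Pads are 20 mm wide; open, the fingers measure 119 mm over their backs; the gripper's body (75 mm by 180 mm) begins 59 mm behind the grasp point.
Start: joints at [-74.061, 28.126, 89.318, -0, 62.55, -6.05], TCP at [0.234, -0.58, 0.215] pointing down, gripper open.
Joint ranges: [-177.58, 177.58], [-47.91, 125.51], [2.72, 160], [-65.01, 245.01], [3.68, 167.84], [-153.87, 153.87]. Speed limits (degrees/s): [127.2, 127.2, 159.86, 180, 180, 180].

INTERFACE

Orientations are given as a 3x3 rotation matrix whose columns are the frame's x, y, z axes.
In Python, from workcell import manip gives the robot as it stands. The module is installed in compiled form; this text tells all that it offers.
- The arm moves only by the tool step_arm, never from a script. Its argument "rows" is text: rows parted by semicolons, each of 6 numbers parted by spaces: the shift along the world's x, y, z in m, then the turn, a rotation vector about the world's x, y, z in degrees. In form: dx dy dz wx wy wz; .... A call has 1 to 12 rows; each row shifts and turns the commanded pose from where the row before left it; what a row does not reach is not made up. A row lasts 1/12 s, in which the tool goes at most 41.7 mm and 7.16 degrees, less where a joint would pass 70% of its speed; a pose out of reach is approached as far as the arm can. A call is refused whole if a number of a shift passes 0.0417 or a number of a turn 7.16, either way. A call with a gripper value outside its range is refused whole. "hand" is the finger opening in m, from 0 to 0.0951, set as the call begins (left out, the last holds). The fingers move at their own pace and stop on an object; "grip_force" is the grip in N (left out, the last holds). Time passes only in rows, so rows that do not move let the fingers close. It gives the time, the measured TCP pose, the force, the opening and the grip force at its end, in the units of the state.
- manip.get_state(): the state, without advancing time (a new reading comes with each control period).
- manip.read_camera(name): name is "scene" or "top" or "wrist"; returns the picture (400x640x3 uint8, red, green, blue); there is no depth.
- manip.camera_model(name): a dict with "fx", "fy", "cx", "cy" (pixels), "extrinsics" (4x4, takes a point from camera to world coordinates). Camera axes: x right, y up, looking along -z (the intrinsics and any distortion apply to the point x, -y, -z); pixel columns grow to the right and rows downward; lengths in m; the calibration is good to about 2 mm. A picture is of the moment at which its call begins: read the wrist's pose just before it. camera_model takes no time and is no camera call; for the wrist camera it gives the pose at the moment of the call.
- manip.sign_off(): hands the job in; it is judged then, once.
The state is a dict: "time": time; "qpos": joint angles; "dq": joint speeds; "effort": joint torques, N m; "tool_pos": TCP position; "tool_rot": TCP orientation; "contact_force": force on the tool from outside, world axes, zero at the start; "moment": the same for the moment, N m; "grip_width": finger opening in m; "grip_force": force on a finger pad.
Only numpy, scipy, OpenCV 4.12 (cv2) and the standard library are available. Lean on these libraries where they do the work, as an engineer would, in place of code of your own. Each camera call takes 0.05 s, during which the arm holds its last target. There are 200 camera calls.

TASK

The soil core has been pushed out of the extruder, and the ram must now be drawn back ready for the next one. The ratchet wheel stands tight under the pawl, so first ease the wheel forward a touch on the crank until the pawl is free; throw the pawl right over onto its rest pin, wind the crank backward until the ram sits snug but gently against the back stop, then lower the pawl back onto the teeth and let go. Never force the pawl or the wheel against each other, do not drop the pawl or ram the stop, and leave the fresh core and the other things on the bench where they are.

Things in the scene. Friction and masses are not known exactly. Their poses are not given: they have to be found in the camera images.
- extruder: Bench core extruder, grey cast base 500 x 130 mm, bolted down. Origin on the bench top under the crank shaft; x = the way the ram pushes, y = left of it, z up; the base reaches from x = -220 to +280 mm. A grey gear housing 90 x 70 mm, 184 mm high, stands at the origin. The shaft lies along y, 140 mm above the bench: crank on the right (-y) side, ratchet wheel and pawl on the left (+y) side. Ram, clamped brass mould (x = 100 to 160) and trough lie along x at 98 mm height.
- shaft_axis (a point): Point on the shaft's axis (140 mm up), 109 mm to the right of the extruder's middle plane: the centre of the circle that crank_grip runs on.
- crank_grip (a point): Middle of the crank's black grip: a free-turning sleeve, 24 mm diameter, 88 mm long, lying along the extruder's y, 95 mm from the shaft axis. The crank arm is 50 mm inboard (+y) of this point, nothing stands outboard. At the start it is on the robot's (-x) side of the shaft, about 35 degrees above level. The shaft is stiff: it stays wherever it is left, and takes about 13.5 N at the grip to keep it turning either way.
- shaft (a joint): Crank and ratchet wheel angle, rad. Grows when wound forward (grip going toward -x over the top, ram pushed to +x); falls when wound backward (grip going toward +x over the top, ram drawn to -x). 28 mm of ram per rad. Starts at 0 to 0.02. One tooth is 0.45 rad. Easing forward by 0.1 to 0.25 rad from the start frees the pawl; with less than 0.08 the overhanging tooth still traps its nose.
- ratchet_wheel: Steel ratchet wheel on the left end of the shaft: 110 mm diameter, 12 mm thick (y = 46 to 58 mm of the extruder), 14 undercut saw teeth 9 mm deep. Origin on the shaft axis, in the extruder's middle plane.
- pawl (a joint): Pawl angle, rad: about 0 (-0.03 to 0.13) with the nose down on the teeth, grows as it is lifted, 2.45 at the rest pin (thrown right over toward +x). It moves freely and falls by its own weight to whichever side it leans: past about 1.8 it falls to the rest pin and stays there.
- pawl_pivot (a point): Point on the pawl's hinge axis (which lies along the extruder's y), level in y with pawl_knob: x = 59, y = 86, z = 204 mm of the extruder. Lifting turns the knob up and over toward +x about this point.
- pawl_knob (a point): Middle of the pawl's black knob: a bar 14 mm diameter, 46 mm long, lying along the extruder's y, 44 mm from the pivot; with the pawl down it lies 44 mm toward -x and 4 mm below the pivot, 200 mm above the bench. The wheel's face is 28 mm inboard (-y) of this point.
- pawl_nose: Steel nose of the pawl, 11 mm thick, which bears on the teeth (58 mm from the hinge). Origin on the pawl's hinge axis, in the extruder's middle plane; it turns with pawl.
- ram: Steel ram, 28 mm diameter, with its rack, sliding along the extruder's x; brass piston at its front end. Origin at the extruder's origin when shaft is 0.
- ram_tail (a point): Middle of the ram's flat rear end (26 mm square), starts 100 mm behind (-x of) the extruder's origin, 98 mm up. Home = bearing on the stop's button, 60 to 76 mm farther back. The crank then stiffens at once, by about 4 N at the grip for each further mm it is pushed (3 N more at the grip is 10 N on the stop); ram and crank stay pressed there when let go.
- back_stop: Dark steel stop block behind the ram, 30 x 50 x 105 mm, clamped to the base 196 mm behind the extruder's origin. Origin under its middle. A steel adjusting screw goes through it; the screw's flat 22 mm button faces the ram's tail and projects 5 to 21 mm from the block, set differently each time and not reported: find it by feel.
- soil_core_center (a point): Middle of the fresh brown soil core, 33 mm diameter, 71 mm long, lying in the trough 18 mm in front of the piston. Leave it.
- tin_a: Aluminium moisture tin, 59 mm diameter, 42 mm high, beside the extruder on the crank side. Leave it. Origin under its middle.
- tin_b: Aluminium moisture tin, same size, beside the extruder on the wheel side. Leave it. Origin under its middle.
- brush: Bench brush lying beside the extruder on the wheel side. Leave it.
- conical_flask: Glass conical flask, 80 mm wide, 125 mm high. Leave it. Origin under its middle.
- reagent_bottle: Green glass bottle, 72 mm wide, 170 mm high. Leave it. Origin under its middle.
- sieve: Loose brass sieve, 207 mm diameter, 50 mm high. Leave it. Origin under its middle.
- remote: White hand-held remote, 150 x 50 x 18 mm. Leave it.

How it is judged:
By the outcome, as a careful person would: the job done as asked, in the order asked, and still so for the second after the job is handed in, with the robot touching nothing.
It also fails if it takes over 72 s, if anything falls off the work surface, if the arm or the gripper's body presses on something with over 40 N, if the wrist force passes 120 N, or if a joint passes its speed limit or range.

## Working session

There is one attempt and no reset: what is moved stays moved. The work goes in short steps, Python scripts to look and compute and a tool call to move; the robot and the scene stay as the last step left them, time stands still between calls to the robot, and variables do not carry over. Pictures are saved under pics/ and viewed, at most 10 in all, crops included, and the job is handed in when it is done.

Besides the shell and the picture viewer there is one more tool, called after "Call:" as name(argument=value, ...) on one line, values as JSON. step_arm: Moves the arm, as the interface text tells. Its arguments: {"type":"object","properties":{"rows":{"type":"string"},"hand":{"type":"number"},"grip_force":{"type":"number"}},"required":["rows"]}

```bash
mkdir -p pics; cat > h.py <<'E'
import numpy as np, cv2
from workcell import manip
def snap(n,f):
    m=manip.camera_model(n); im=manip.read_camera(n); cv2.imwrite(f'pics/{f}.png',im[:,:,::-1]); return im,m
def ray(m,u,v):
    E=np.array(m['extrinsics']); d=np.array([(u-m['cx'])/m['fx'],-(v-m['cy'])/m['fy'],-1.])
    return E[:3,3],E[:3,:3]@d
def onz(m,u,v,z):
    o,d=ray(m,u,v); return o+d*(z-o[2])/d[2]
def proj(m,p):
    E=np.array(m['extrinsics']); q=E[:3,:3].T@(np.array(p)-E[:3,3]); return m['cx']-m['fx']*q[0]/q[2], m['cy']+m['fy']*q[1]/q[2]
def tri(a,b):
    (o1,d1),(o2,d2)=a,b
    s=np.linalg.lstsq(np.c_[d1,-d2],o2-o1,rcond=None)[0]
    p,q=o1+s[0]*d1,o2+s[1]*d2; return (p+q)/2,np.linalg.norm(p-q)
E
python3 - <<'E'
from h import *
for n in('scene','top'):
    im,m=snap(n,n+'0'); print({k:(np.round(v,3).tolist()) for k,v in m.items()})
print(manip.get_state(),manip.pinch_z)
E
```

```text
{'fx': 419.407, 'fy': 419.407, 'cx': 317.404, 'cy': 205.791, 'extrinsics': [[-0.842, -0.414, 0.346, 0.976], [0.539, -0.645, 0.542, 0.654], [-0.001, 0.643, 0.766, 1.083], [0.0, 0.0, 0.0, 1.0]]}
{'fx': 476.888, 'fy': 476.888, 'cx': 310.668, 'cy': 198.354, 'extrinsics': [[0.023, 0.994, -0.111, 0.361], [-1.0, 0.025, 0.008, -0.03], [0.011, 0.111, 0.994, 1.542], [0.0, 0.0, 0.0, 1.0]]}
{'time': 0.1, 'qpos': array([-7.40608381e+01,  2.81604636e+01,  8.93480607e+01,  5.65636734e-04,
        6.25481583e+01, -6.05137370e+00]), 'dq': array([ 0.00710457, -0.06017583, -0.14758697,  0.07671869, -0.02181419,
        0.03019081]), 'effort': array([ 2.99141131e-03, -6.13620615e+01, -2.58606756e+01,  6.94080396e-02,
        4.69982601e-02, -5.24400969e-05]), 'tool_pos': array([ 0.23398602, -0.57930885,  0.2141141 ]), 'tool_rot': array([[ 9.27247442e-01,  3.74449077e-01, -2.63253729e-04],
       [ 3.74449153e-01, -9.27246959e-01,  9.53668922e-04],
       [ 1.12999229e-04, -9.82862205e-04, -9.99999511e-01]]), 'contact_force': array([-0.27869451, -1.15971577,  0.01616209]), 'moment': array([-0.00966208,  0.02312405, -0.00380011]), 'grip_force': 0.0, 'grip_width': 0.09530936469220928} -0.0188
```

View pics/scene0.png

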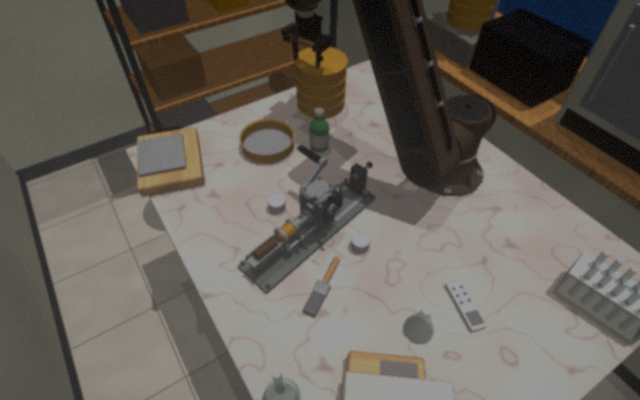

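View pics/top0.png

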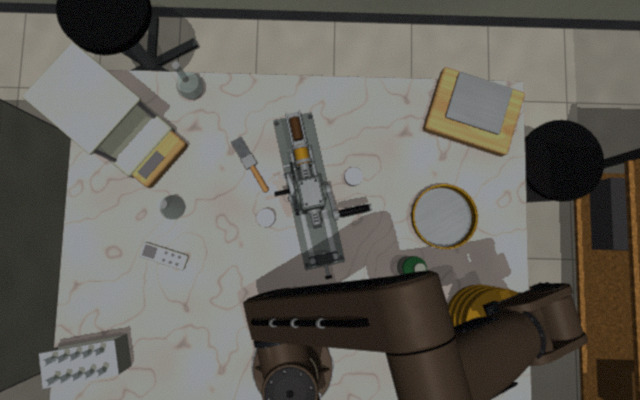

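The scene view shows the extruder in the middle of the bench. In the top view its base spans about (275,118) to (343,265), the crank grip is at about (353,209) and the pawl knob at about (282,192).

```bash
python3 - <<'E'
from h import *
t=cv2.imread('pics/top0.png'); s=cv2.imread('pics/scene0.png')
a=cv2.resize(t[95:290,230:430],None,fx=3,fy=3,interpolation=cv2.INTER_CUBIC)
b=cv2.resize(s[130:300,225:395],None,fx=3.4,fy=3.4,interpolation=cv2.INTER_CUBIC)
cv2.imwrite('pics/tc.png',cv2.convertScaleAbs(a,alpha=1.5)); cv2.imwrite('pics/sc.png',cv2.convertScaleAbs(b,alpha=1.6))
m=manip.camera_model('top')
for p in[(275,120),(312,113),(343,263),(305,270)]: print(onz(m,*p,0.02))
print(onz(m,353,209,.194),onz(m,282,192,.2))
E
```

```text
[0.78563477 0.07957069 0.02      ]
[ 0.81235039 -0.04079528  0.02      ]
[ 0.32752233 -0.15020722  0.02      ]
[ 0.30282484 -0.03047158  0.02      ]
[ 0.48404348 -0.16247769  0.194     ] [0.52693181 0.04014585 0.2       ]
```

View pics/tc.png

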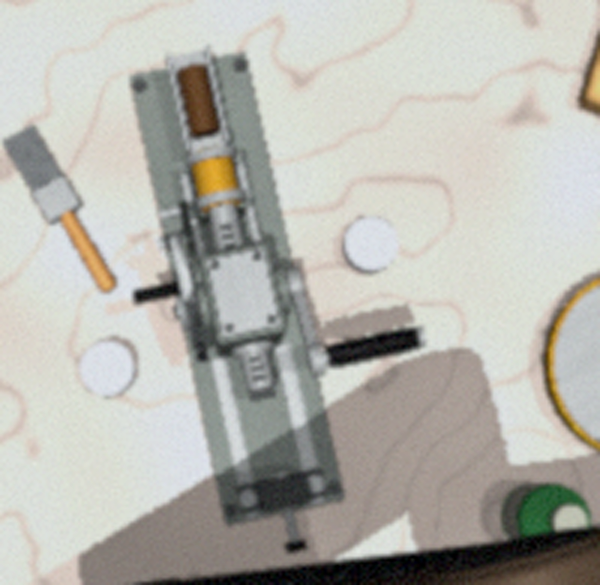

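View pics/sc.png

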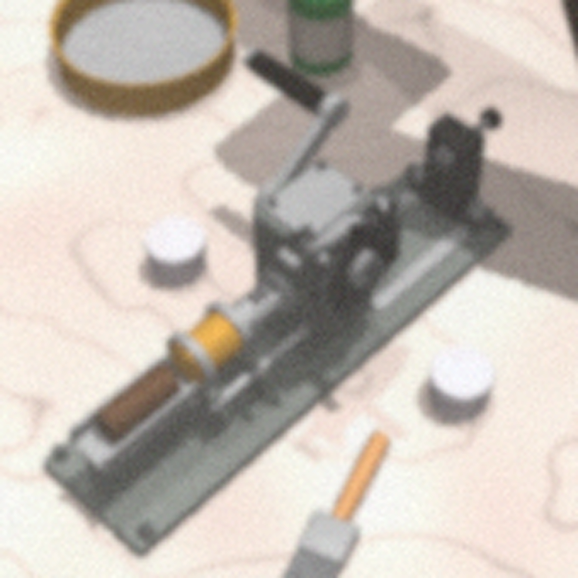

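```bash
python3 - <<'E'
from h import *
from scipy.optimize import least_squares
T=lambda u,v:(230+u/3,95+v/3); S=lambda u,v:(225+u/3.4,130+v/3.4)
mt,ms=manip.camera_model('top'),manip.camera_model('scene')
def pts(h,a):
    gx,gz=-.095*np.cos(a),.14+.095*np.sin(a)
    A=(.28,.065,h);B=(.28,-.065,h);C=(-.22,-.065,h);D=(-.22,.065,h);G=(gx,-.109,gz);K=(.015,.086,.2)
    Go=(gx,-.153,gz)
    return [(mt,A,T(132,75)),(mt,B,T(243,52)),(mt,C,T(343,495)),(mt,D,T(226,524)),(mt,G,T(375,346)),(mt,K,T(156,293)),(mt,Go,T(420,338)),
            (ms,B,S(45,465)),(ms,A,S(142,553)),(ms,D,S(510,230)),(ms,G,S(292,82)),(ms,Go,S(252,58))]
def W(p,e):
    c,s=np.cos(p[2]),np.sin(p[2]);return p[0]+c*e[0]-s*e[1],p[1]+s*e[0]+c*e[1],e[2]
f=lambda p:np.concatenate([np.subtract(proj(m,W(p,e)),uv) for m,e,uv in pts(p[3],p[4])])
r=least_squares(f,[.53,-.05,.2,.02,.6],loss='soft_l1')
print(r.x,np.degrees(r.x[[2,4]]));print(f(r.x).reshape(-1,2).round(1))
for n,e in dict(grip=(r.x[4] and -.0778,-.109,.1945),shaft=(0,-.109,.14),knob=(.015,.086,.2),piv=(.059,.086,.204),tail=(-.1,0,.098)).items(): print(n,np.round(W(r.x,e),4))
for n,(u,v) in dict(tinA=(370,243),tinB=(107,367)).items(): print(n,onz(mt,*T(u,v),.042))
print(onz(mt,*T(550,515),.17))
E
```

```text
[ 0.53180704 -0.04336927  0.24166671  0.00488339  0.55768131] [13.84648229 31.95278513]
[[-0.9  0.5]
 [ 0.6 -0. ]
 [ 1.1  1. ]
 [ 0.4  0.2]
 [-0.   0.4]
 [-1.3 -0.3]
 [-0.  -0.3]
 [-1.  -0.2]
 [-0.4  0.8]
 [ 0.6  0.1]
 [-1.1 -0.2]
 [ 0.6  0.3]]
grip [ 0.4824 -0.1678  0.1945]
shaft [ 0.5579 -0.1492  0.14  ]
knob [0.5258 0.0437 0.2   ]
piv [0.5685 0.0543 0.204 ]
tail [ 0.4347 -0.0673  0.098 ]
tinA [ 0.60340806 -0.17702119  0.042     ]
tinB [0.4648421  0.09737496 0.042     ]
[ 0.32512183 -0.33955598  0.17      ]
```

The fit residuals are about 1 px: extruder at (0.532, -0.043), yaw 13.8°. The crop shows the grip from (332,355) to (420,338) and the knob at (156,293). I'll move over the grip.

Call:
step_arm(rows="0.0209 0.0335 0.0072 0 0 6.83;0.0209 0.0335 0.0072 0 0 6.83;0.0209 0.0335 0.0072 0 0 6.83;0.0209 0.0335 0.0072 0 0 6.83;0.0209 0.0335 0.0072 0 0 6.83;0.0209 0.0335 0.0072 0 0 6.83;0.0209 0.0335 0.0072 0 0 6.83;0.0209 0.0335 0.0072 0 0 6.83;0.0209 0.0335 0.0072 0 0 6.83;0.0209 0.0335 0.0072 0 0 6.83;0.0209 0.0335 0.0072 0 0 6.83;0.0209 0.0335 0.0072 0 0 6.83", hand=0.07)

```text
time: 1.1
tool_pos: [0.4854, -0.1756, 0.3014]
tool_rot: [[-0.247, 0.969, -0.0], [0.969, 0.247, 0.0], [0.0, -0.0, -1.0]]
contact_force: [0.4, -1.2, 1.0]
grip_width: 0.0698
grip_force: 0.0
```

Call:
step_arm(rows="0 0 0 0 0 0;0 0 0 0 0 0;0 0 0 0 0 0")

```text
time: 1.35
tool_pos: [0.4846, -0.1775, 0.3007]
tool_rot: [[-0.241, 0.971, -0.001], [0.971, 0.241, 0.0], [0.0, -0.001, -1.0]]
contact_force: [-0.1, -0.1, 0.2]
grip_width: 0.07
grip_force: 0.0
```

```bash
python3 - <<'E'
from h import *
im,m=snap('wrist','w1'); s=manip.get_state(); print(s['tool_pos'],s['tool_rot'].round(3)); print(np.round(m['extrinsics'],3),m['fx'])
print(proj(m,(.482,-.168,.1945)),proj(m,(.4930,-.2105,.1945)))
E
```

```text
[ 0.48435983 -0.1781063   0.30065127] [[-0.24   0.971 -0.001]
 [ 0.971  0.24   0.   ]
 [ 0.    -0.001 -1.   ]]
[[ 0.97  -0.234 -0.06   0.467]
 [ 0.242  0.938  0.247 -0.109]
 [-0.001 -0.254  0.967  0.472]
 [ 0.     0.     0.     1.   ]] 329.76954683972247
(np.float64(321.9763685490081), np.float64(188.12306325373913)) (np.float64(322.41360675817515), np.float64(236.12929988522697))
```

View pics/w1.png

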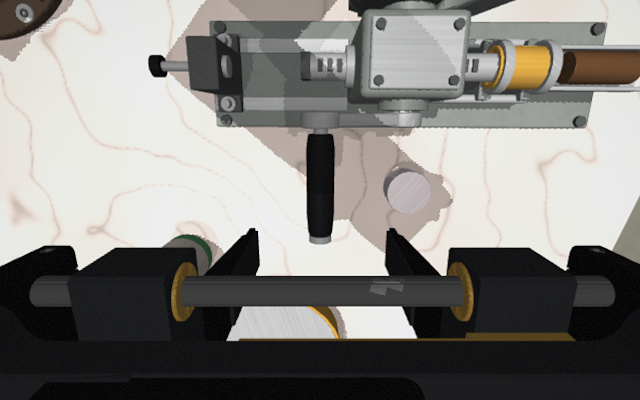

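The grip is seen from (320,133) to (320,243), against a predicted middle of (322,188). It is centred within 2 mm, so I'll descend and grasp.

Call:
step_arm(rows="-0.0005 0 -0.03 0 0 0;-0.0005 0 -0.03 0 0 0;-0.0005 0 -0.03 0 0 0;-0.0005 0 -0.0225 0 0 0;0 0 -0.014 0 0 0;0 0 0 0 0 0;0 0 0 0 0 0")

```text
time: 1.98
tool_pos: [0.4823, -0.1786, 0.1743]
tool_rot: [[-0.239, 0.971, -0.001], [0.971, 0.239, 0.001], [0.001, -0.001, -1.0]]
contact_force: [-0.2, -0.4, 0.8]
grip_width: 0.0704
grip_force: 0.0
```

Call:
step_arm(rows="0 0 0 0 0 0;0 0 0 0 0 0;0 0 0 0 0 0;0 0 0 0 0 0;0 0 0 0 0 0;0 0 0 0 0 0;0 0 0 0 0 0;0 0 0 0 0 0", hand=0.0, grip_force=45)

```text
time: 2.65
tool_pos: [0.4828, -0.1775, 0.1746]
tool_rot: [[-0.241, 0.97, -0.0], [0.97, 0.241, -0.0], [-0.0, -0.0, -1.0]]
contact_force: [-0.2, -1.9, 1.6]
grip_width: 0.023
grip_force: 45.0
```

Call:
step_arm(rows="-0.0012 -0.0003 -0.0017 0 0 0;-0.0012 -0.0003 -0.0017 0 0 0;-0.001 -0.0003 -0.0017 0 0 0;-0.001 -0.0002 -0.0018 0 0 0;-0.001 -0.0002 -0.0018 0 0 0;-0.0009 -0.0002 -0.0018 0 0 0;-0.0008 -0.0002 -0.0018 0 0 0;-0.0008 -0.0002 -0.0018 0 0 0;0 0 0 0 0 0;0 0 0 0 0 0;0 0 0 0 0 0")

```text
time: 3.57
tool_pos: [0.4756, -0.1794, 0.1613]
tool_rot: [[-0.241, 0.971, 0.002], [0.971, 0.241, -0.0], [-0.001, 0.002, -1.0]]
contact_force: [-0.8, 2.9, 9.2]
grip_width: 0.0233
grip_force: 45.0
```

```bash
python3 - <<'E'
from h import *
s=manip.get_state(); print(s['tool_pos'],s['contact_force'],s['grip_width'])
im,m=snap('scene','s2')
cv2.imwrite('pics/s2c.png',cv2.convertScaleAbs(cv2.resize(im[130:300,225:395,::-1],None,fx=3.4,fy=3.4,interpolation=cv2.INTER_CUBIC),alpha=1.6))
E
```

```text
[ 0.47556517 -0.17936266  0.16128725] [-0.78580588  2.91274477  9.17806422] 0.02328816456203908
```

Call:
step_arm(rows="0 0 0 0 0 0;0 0 0 0 0 0;0 0 0 0 0 0;0 0 0 0 0 0;0 0 0.02 0 0 0;0 0 0.04 0 0 0;0 0 0.04 0 0 0;0 0 0.04 0 0 0;0 0 0 0 0 0;0 0 0 0 0 0", hand=0.06)

```text
time: 4.45
tool_pos: [0.4753, -0.1797, 0.3022]
tool_rot: [[-0.241, 0.97, 0.003], [0.97, 0.241, -0.002], [-0.003, 0.003, -1.0]]
contact_force: [0.5, 0.4, -0.1]
grip_width: 0.0598
grip_force: 0.0
```

Call:
step_arm(rows="0.007 0.0327 0 0 0 0;0.007 0.0327 0 0 0 0;0.007 0.0327 0 0 0 0;0.007 0.0327 0 0 0 0;0.007 0.0327 0 0 0 0;0.007 0.0327 0 0 0 0;0.007 0.0327 0 0 0 0;0 0 0 0 0 0;0 0 0 0 0 0;0 0 0 0 0 0", hand=0.036)

```text
time: 5.28
tool_pos: [0.5235, 0.0492, 0.2993]
tool_rot: [[-0.242, 0.97, -0.002], [0.97, 0.242, -0.0], [0.0, -0.002, -1.0]]
contact_force: [0.6, -0.6, 0.7]
grip_width: 0.0359
grip_force: 0.0
```

```bash
python3 - <<'E'
from h import *
im,m=snap('wrist','w2'); s=manip.get_state(); print(s['tool_pos'],s['tool_rot'].round(3),s['contact_force'])
print([np.round(proj(m,p)) for p in [(.5258,.0437,.2),(.5203,.0661,.2),(.5685,.0543,.204)]])
E
```

```text
[0.52360664 0.04874159 0.2995839 ] [[-0.241  0.971 -0.002]
 [ 0.971  0.241 -0.   ]
 [ 0.    -0.002 -1.   ]] [-0.28588092 -0.44588743 -0.59541012]
[array([323., 208.]), array([324., 181.]), array([376., 209.])]
```

View pics/w2.png

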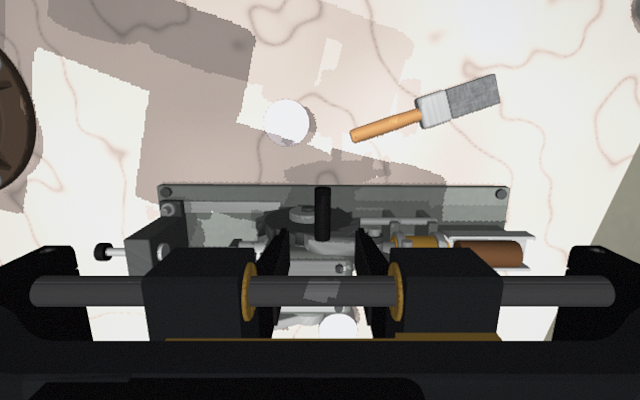

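The knob spans (322,186) to (322,240), against a predicted middle of (323,208), so it lies about 4 mm further inboard. I'll correct for that, descend and grip gently.

Call:
step_arm(rows="0 -0.004 -0.03 0 0 0;0.0005 0 -0.03 0 0 0;0 0 -0.03 0 0 0;0 0 -0.0185 0 0 0;0 0 -0.01 0 0 0;0 0 0 0 0 0;0 0 0 0 0 0;0 0 0 0 0 0")

```text
time: 6.0
tool_pos: [0.5251, 0.045, 0.1831]
tool_rot: [[-0.241, 0.971, 0.002], [0.971, 0.241, -0.0], [-0.001, 0.002, -1.0]]
contact_force: [0.4, -0.7, -0.1]
grip_width: 0.0356
grip_force: 0.0
```

Call:
step_arm(rows="0 0 0 0 0 0;0 0 0 0 0 0;0 0 0 0 0 0;0 0 0 0 0 0;0 0 0 0 0 0;0 0 0 0 0 0", hand=0, grip_force=6)

```text
time: 6.5
tool_pos: [0.5245, 0.0455, 0.1822]
tool_rot: [[-0.241, 0.97, 0.0], [0.97, 0.241, -0.0], [-0.0, 0.0, -1.0]]
contact_force: [-1.9, 0.1, 3.1]
grip_width: 0.0139
grip_force: 6.0
```

Call:
step_arm(rows="-0.0002 0 0.0046 0 0 0;0.0003 0.0001 0.0046 0 0 0;0.0008 0.0002 0.0045 0 0 0;0.0012 0.0003 0.0044 0 0 0;0 0 0 0 0 0")

```text
time: 6.92
tool_pos: [0.5262, 0.046, 0.2009]
tool_rot: [[-0.241, 0.97, -0.001], [0.97, 0.241, -0.0], [-0.0, -0.001, -1.0]]
contact_force: [-4.9, -3.2, 0.8]
grip_width: 0.0136
grip_force: 6.0
```

Call:
step_arm(rows="0.0017 0.0004 0.0043 0 0 0;0.0021 0.0005 0.0041 0 0 0;0.0025 0.0006 0.0038 0 0 0;0.0029 0.0007 0.0035 0 0 0;0.0032 0.0008 0.0032 0 0 0;0.0035 0.0009 0.0028 0 0 0;0 0 0 0 0 0")

```text
time: 7.5
tool_pos: [0.5415, 0.0498, 0.2228]
tool_rot: [[-0.241, 0.97, -0.002], [0.97, 0.241, -0.001], [-0.0, -0.002, -1.0]]
contact_force: [-10.7, -3.5, 8.2]
grip_width: 0.0223
grip_force: 6.0
```

```bash
python3 - <<'E'
from h import *
im,m=snap('wrist','w3'); s=manip.get_state(); print(s['tool_pos'],s['contact_force'],s['grip_width'])
sc,ms=snap('scene','s3')
a=cv2.resize(im[120:340,200:440,::-1],None,fx=2,fy=2); b=cv2.resize(sc[160:250,290:388,::-1],(480,440),interpolation=cv2.INTER_CUBIC)
cv2.imwrite('pics/c3.png',np.vstack([np.hstack([a[:300],b[:300]]),np.hstack([a[300:],b[300:]])])[:, :800] if 0 else cv2.resize(np.hstack([a,cv2.convertScaleAbs(b,alpha=1.6)]),(800,367)))
E
```

```text
[0.54116552 0.04972452 0.222626  ] [-12.32671944  -3.68168371   9.84838905] 0.022217606439915265
```

View pics/c3.png

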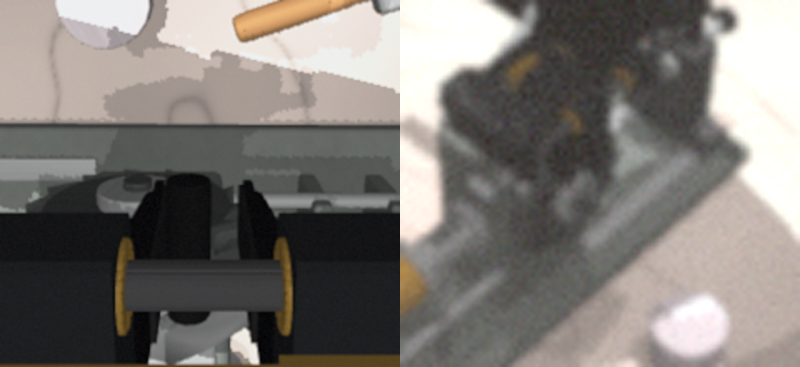

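The knob is between the fingers, pressed on the left (-x) one, and is lifted. The force is mostly radial, which means the tool is a little inside the knob's circle. I'll raise it slightly.

Call:
step_arm(rows="-0.001 0 0.002 0 0 0;-0.001 0 0.002 0 0 0;0 0 0 0 0 0;0 0 0 0 0 0")

```text
time: 7.93
tool_pos: [0.5401, 0.0496, 0.2264]
tool_rot: [[-0.241, 0.97, -0.0], [0.97, 0.241, -0.001], [-0.001, -0.0, -1.0]]
contact_force: [-6.0, -5.0, 6.0]
grip_width: 0.0135
grip_force: 6.0
```

Call:
step_arm(rows="-0.0005 0 0.002 0 0 0;0 0 0.002 0 0 0;0 0 0 0 0 0")

```text
time: 8.18
tool_pos: [0.5406, 0.0502, 0.2298]
tool_rot: [[-0.241, 0.971, 0.001], [0.971, 0.241, 0.0], [0.0, 0.001, -1.0]]
contact_force: [4.0, -0.3, -7.2]
grip_width: 0.0137
grip_force: 6.0
```

Call:
step_arm(rows="0.0036 0.0009 0.0018 0 0 0;0.0038 0.0009 0.0024 0 0 0;0.0041 0.001 0.0019 0 0 0;0 0 0 0 0 0")

```text
time: 8.52
tool_pos: [0.552, 0.053, 0.2368]
tool_rot: [[-0.241, 0.97, 0.001], [0.97, 0.241, 0.0], [0.0, 0.001, -1.0]]
contact_force: [-4.1, 0.3, 6.5]
grip_width: 0.0138
grip_force: 6.0
```

Call:
step_arm(rows="0.002 0.0005 0.003 0 0 0;0.004 0.001 0.002 0 0 0;0.0042 0.001 0.0017 0 0 0;0 0 0 0 0 0")

```text
time: 8.85
tool_pos: [0.5624, 0.0556, 0.2423]
tool_rot: [[-0.241, 0.971, -0.0], [0.971, 0.241, 0.0], [0.0, -0.0, -1.0]]
contact_force: [0.7, 0.3, -3.9]
grip_width: 0.0134
grip_force: 6.0
```

Call:
step_arm(rows="0.0027 0.0007 0 0 0 0;0.0027 0.0006 0 0 0 0;0 0 -0.003 0 0 0;0 0 -0.003 0 0 0;0 0 -0.003 0 0 0;0 0 -0.002 0 0 0;0 0 0 0 0 0", grip_force=4)

```text
time: 9.43
tool_pos: [0.5677, 0.0566, 0.2321]
tool_rot: [[-0.241, 0.97, 0.002], [0.97, 0.241, -0.0], [-0.001, 0.002, -1.0]]
contact_force: [0.7, -0.1, 3.6]
grip_width: 0.0138
grip_force: 4.0
```

Call:
step_arm(rows="0.0045 0.0011 -0.0002 0 0 0;0.0044 0.0011 -0.0007 0 0 0;0.0043 0.0011 -0.0012 0 0 0;0.0042 0.001 -0.0017 0 0 0;0.004 0.001 -0.0021 0 0 0;0 0 0 0 0 0")

```text
time: 9.93
tool_pos: [0.5893, 0.0621, 0.225]
tool_rot: [[-0.241, 0.97, 0.0], [0.97, 0.241, 0.0], [0.0, 0.0, -1.0]]
contact_force: [1.8, -0.1, 0.1]
grip_width: 0.0138
grip_force: 4.0
```

Call:
step_arm(rows="0.0037 0.0009 -0.0025 0 0 0;0.0034 0.0009 -0.0029 0 0 0;0 0 0 0 0 0")

```text
time: 10.18
tool_pos: [0.5961, 0.0638, 0.2196]
tool_rot: [[-0.241, 0.971, 0.0], [0.971, 0.241, 0.0], [0.0, 0.0, -1.0]]
contact_force: [2.8, 0.5, -0.1]
grip_width: 0.0136
grip_force: 4.0
```

Call:
step_arm(rows="0.0015 0.0004 -0.0016 0 0 0;0.0005 0.0001 -0.0006 0 0 0;0 0 0 0 0 0")

```text
time: 10.43
tool_pos: [0.5975, 0.0641, 0.2181]
tool_rot: [[-0.241, 0.971, -0.0], [0.971, 0.241, -0.0], [0.0, -0.0, -1.0]]
contact_force: [-0.1, -0.2, -0.4]
grip_width: 0.0137
grip_force: 4.0
```

Call:
step_arm(rows="0.0007 0.0002 -0.0008 0 0 0;0 0 0 0 0 0")

```text
time: 10.6
tool_pos: [0.5976, 0.0642, 0.2175]
tool_rot: [[-0.241, 0.97, -0.001], [0.97, 0.241, -0.0], [0.0, -0.001, -1.0]]
contact_force: [-5.0, -1.5, 4.3]
grip_width: 0.0139
grip_force: 4.0
```

Call:
step_arm(rows="0 0 0 0 0 0;0 0 0 0 0 0;0 0 0.01 0 0 0;0 0 0.03 0 0 0;0 0 0.04 0 0 0;0 0 0 0 0 0;0 0 0 0 0 0", hand=0.034)

```text
time: 11.18
tool_pos: [0.599, 0.0645, 0.3]
tool_rot: [[-0.241, 0.97, 0.005], [0.97, 0.241, 0.0], [-0.001, 0.005, -1.0]]
contact_force: [0.8, 0.4, -0.3]
grip_width: 0.0341
grip_force: 0.0
```

```bash
python3 - <<'E'
from h import *
im,m=snap('wrist','w4'); s=manip.get_state(); print(s['tool_pos'],s['contact_force'])
print(proj(m,(.5318+.971*.0903-.2393*.086,-.0434+.2393*.0903+.971*.086,.235)))
E
```

```text
[0.59832328 0.06439954 0.29818904] [-0.56454225  0.1141558  -1.07130573]
(np.float64(320.79305132552537), np.float64(216.25311070964054))
```

View pics/w4.png

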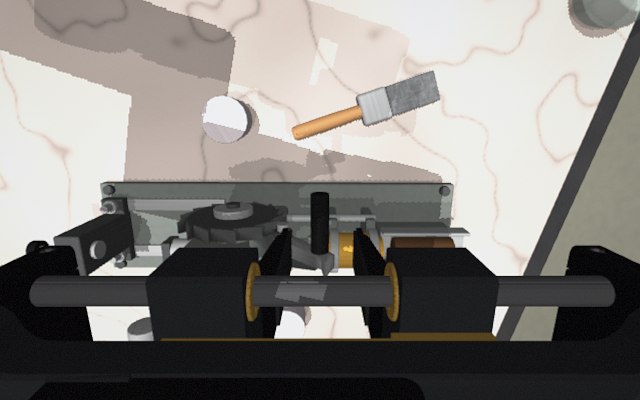

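The pawl rests on its pin, with the knob at (320,192–253) as predicted. I'll return to the crank.

Call:
step_arm(rows="-0.0154 -0.0305 0.001 0 0 0;-0.0154 -0.0305 0.001 0 0 0;-0.0154 -0.0305 0 0 0 0;-0.0154 -0.0305 0 0 0 0;-0.0153 -0.0305 0 0 0 0;-0.0153 -0.0305 0 0 0 0;-0.0153 -0.0305 0 0 0 0;-0.0153 -0.0305 0 0 0 0;0 0 0 0 0 0;0 0 0 0 0 0", hand=0.06)

```text
time: 12.07
tool_pos: [0.4746, -0.1807, 0.2985]
tool_rot: [[-0.238, 0.971, -0.001], [0.971, 0.238, 0.001], [0.001, -0.001, -1.0]]
contact_force: [0.0, 0.3, 0.8]
grip_width: 0.0601
grip_force: 0.0
```

Call:
step_arm(rows="0 0 -0.03 0 0 0;0 0 -0.035 0 0 0;0 0 -0.035 0 0 0;0 0 -0.027 0 0 0;0 0 -0.011 0 0 0;0 0 0 0 0 0;0 0 0 0 0 0;0 0 0 0 0 0")

```text
time: 12.73
tool_pos: [0.4761, -0.1792, 0.162]
tool_rot: [[-0.242, 0.97, 0.001], [0.97, 0.242, -0.0], [-0.001, 0.001, -1.0]]
contact_force: [0.3, -0.2, 0.5]
grip_width: 0.0603
grip_force: 0.0
```

Call:
step_arm(rows="0 0 0 0 0 0;0 0 0 0 0 0;0 0 0 0 0 0;0 0 0 0 0 0;0 0 0 0 0 0;0 0 0 0 0 0;0 0 0 0 0 0", hand=0, grip_force=45)

```text
time: 13.32
tool_pos: [0.4756, -0.1797, 0.1614]
tool_rot: [[-0.241, 0.971, 0.001], [0.971, 0.241, -0.0], [-0.0, 0.0, -1.0]]
contact_force: [0.7, 0.9, 1.8]
grip_width: 0.0234
grip_force: 45.0
```

```bash
cat >> h.py <<'E'
def arc(t0,st,n,r=.095):
    t=np.radians(t0-st*np.arange(n+1)); c=r*np.c_[np.cos(t),np.sin(t)]; d=np.diff(c,axis=0); k=np.radians(13.85)
    print(round(t0-st*n,1),';'.join('%.4f %.4f %.4f 0 0 0'%(a*np.cos(k),a*np.sin(k),b) for a,b in d))
E
python3 -c "
from h import *
arc(155.2,4,11);arc(111.2,4,11);arc(67.2,4,9);arc(31.2,1,12);arc(19.2,1,12);arc(7.2,1,12);arc(-4.8,1,9)"
```

```text
111.2 0.0029 0.0007 0.0059 0 0 0;0.0033 0.0008 0.0057 0 0 0;0.0037 0.0009 0.0054 0 0 0;0.0040 0.0010 0.0052 0 0 0;0.0044 0.0011 0.0049 0 0 0;0.0047 0.0012 0.0045 0 0 0;0.0050 0.0012 0.0042 0 0 0;0.0053 0.0013 0.0038 0 0 0;0.0055 0.0014 0.0034 0 0 0;0.0057 0.0014 0.0030 0 0 0;0.0059 0.0015 0.0026 0 0 0
67.2 0.0061 0.0015 0.0022 0 0 0;0.0062 0.0015 0.0017 0 0 0;0.0063 0.0016 0.0013 0 0 0;0.0064 0.0016 0.0008 0 0 0;0.0064 0.0016 0.0004 0 0 0;0.0064 0.0016 -0.0001 0 0 0;0.0064 0.0016 -0.0006 0 0 0;0.0064 0.0016 -0.0010 0 0 0;0.0063 0.0015 -0.0015 0 0 0;0.0062 0.0015 -0.0019 0 0 0;0.0060 0.0015 -0.0024 0 0 0
31.2 0.0058 0.0014 -0.0028 0 0 0;0.0056 0.0014 -0.0032 0 0 0;0.0054 0.0013 -0.0036 0 0 0;0.0052 0.0013 -0.0040 0 0 0;0.0049 0.0012 -0.0043 0 0 0;0.0046 0.0011 -0.0047 0 0 0;0.0042 0.0010 -0.0050 0 0 0;0.0039 0.0010 -0.0053 0 0 0;0.0035 0.0009 -0.0055 0 0 0
19.2 0.0008 0.0002 -0.0014 0 0 0;0.0008 0.0002 -0.0014 0 0 0;0.0008 0.0002 -0.0015 0 0 0;0.0007 0.0002 -0.0015 0 0 0;0.0007 0.0002 -0.0015 0 0 0;0.0007 0.0002 -0.0015 0 0 0;0.0007 0.0002 -0.0015 0 0 0;0.0006 0.0002 -0.0015 0 0 0;0.0
[... 375 characters left out ...]
001 -0.0016 0 0 0;0.0002 0.0001 -0.0016 0 0 0;0.0002 0.0001 -0.0016 0 0 0
-4.8 0.0002 0.0000 -0.0016 0 0 0;0.0002 0.0000 -0.0016 0 0 0;0.0001 0.0000 -0.0017 0 0 0;0.0001 0.0000 -0.0017 0 0 0;0.0001 0.0000 -0.0017 0 0 0;0.0000 0.0000 -0.0017 0 0 0;0.0000 0.0000 -0.0017 0 0 0;-0.0000 -0.0000 -0.0017 0 0 0;-0.0000 -0.0000 -0.0017 0 0 0;-0.0001 -0.0000 -0.0017 0 0 0;-0.0001 -0.0000 -0.0017 0 0 0;-0.0001 -0.0000 -0.0017 0 0 0
-13.8 -0.0001 -0.0000 -0.0017 0 0 0;-0.0002 -0.0000 -0.0016 0 0 0;-0.0002 -0.0001 -0.0016 0 0 0;-0.0002 -0.0001 -0.0016 0 0 0;-0.0003 -0.0001 -0.0016 0 0 0;-0.0003 -0.0001 -0.0016 0 0 0;-0.0003 -0.0001 -0.0016 0 0 0;-0.0003 -0.0001 -0.0016 0 0 0;-0.0004 -0.0001 -0.0016 0 0 0
```

Call:
step_arm(rows="0.0029 0.0007 0.0059 0 0 0;0.0033 0.0008 0.0057 0 0 0;0.0037 0.0009 0.0054 0 0 0;0.004 0.001 0.0052 0 0 0;0.0044 0.0011 0.0049 0 0 0;0.0047 0.0012 0.0045 0 0 0;0.005 0.0012 0.0042 0 0 0;0.0053 0.0013 0.0038 0 0 0;0.0055 0.0014 0.0034 0 0 0;0.0057 0.0014 0.003 0 0 0;0.0059 0.0015 0.0026 0 0 0")

```text
time: 14.23
tool_pos: [0.5236, -0.1678, 0.209]
tool_rot: [[-0.241, 0.97, -0.007], [0.97, 0.241, -0.0], [0.001, -0.007, -1.0]]
contact_force: [-11.7, -8.4, -4.7]
grip_width: 0.023
grip_force: 45.0
```

Call:
step_arm(rows="0.0061 0.0015 0.0022 0 0 0;0.0062 0.0015 0.0017 0 0 0;0.0063 0.0016 0.0013 0 0 0;0.0064 0.0016 0.0008 0 0 0;0.0064 0.0016 0.0004 0 0 0;0.0064 0.0016 -0.0001 0 0 0;0.0064 0.0016 -0.0006 0 0 0;0.0064 0.0016 -0.001 0 0 0;0.0063 0.0015 -0.0015 0 0 0;0.0062 0.0015 -0.0019 0 0 0;0.006 0.0015 -0.0024 0 0 0")

```text
time: 15.15
tool_pos: [0.5938, -0.1508, 0.2094]
tool_rot: [[-0.241, 0.971, -0.003], [0.971, 0.241, -0.001], [-0.0, -0.003, -1.0]]
contact_force: [-9.9, -5.3, 7.0]
grip_width: 0.0232
grip_force: 45.0
```

Call:
step_arm(rows="0.0058 0.0014 -0.0028 0 0 0;0.0056 0.0014 -0.0032 0 0 0;0.0054 0.0013 -0.0036 0 0 0;0.0052 0.0013 -0.004 0 0 0;0.0049 0.0012 -0.0043 0 0 0;0.0046 0.0011 -0.0047 0 0 0;0.0042 0.001 -0.005 0 0 0;0.0039 0.001 -0.0053 0 0 0")

```text
time: 15.82
tool_pos: [0.6342, -0.141, 0.1769]
tool_rot: [[-0.241, 0.971, -0.001], [0.971, 0.241, -0.001], [-0.001, -0.001, -1.0]]
contact_force: [-7.3, -3.8, 9.2]
grip_width: 0.0232
grip_force: 45.0
```

```bash
python3 - <<'E'
import cv2
im=cv2.imread('pics/w1.png')[20:120,180:340]
cv2.imwrite('pics/w1c.png',cv2.convertScaleAbs(cv2.resize(im,None,fx=5,fy=5,interpolation=cv2.INTER_CUBIC),alpha=1.5))
E
```

```text
(no output)
```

View pics/w1c.png

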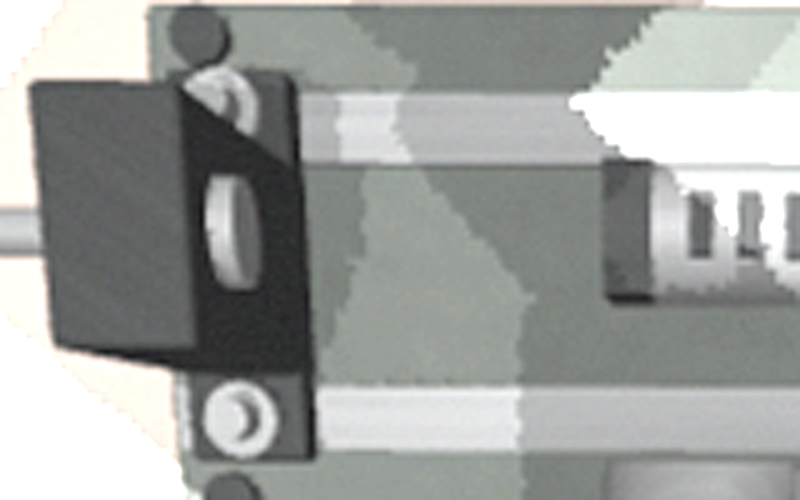

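```bash
python3 - <<'E'
from h import *
from scipy.spatial.transform import Rotation
import json
# wrist camera pose at w1: rounded extrinsics printed then; rebuild from present camera-in-tool
s=manip.get_state(); m=manip.camera_model('wrist'); Tn=np.eye(4);Tn[:3,:3]=s['tool_rot'];Tn[:3,3]=s['tool_pos']
T1=np.eye(4);T1[:3,:3]=np.c_[[-.240,.971,0],[.971,.240,-.001],[-.001,0,-1]];T1[:3,3]=[.48436,-.17811,.30065]
m=dict(m);m['extrinsics']=T1@np.linalg.inv(Tn)@np.array(m['extrinsics']); print(m['extrinsics'].round(3))
k=np.radians(13.85)
for n,u,v,z in[('tailtop',605,232,.111),('blockL',185,82,.105),('blockR',197,345,.105),('btn',247,232,.098),('btnR',262,232,.098)]:
    p=onz(m,180+u/5,20+v/5,z)-[.5318,-.0434,0]; print(n,np.round([p[0]*np.cos(k)+p[1]*np.sin(k),-p[0]*np.sin(k)+p[1]*np.cos(k)],4))
E
```

```text
[[ 0.971 -0.234 -0.06   0.467]
 [ 0.241  0.939  0.247 -0.109]
 [-0.002 -0.254  0.967  0.471]
 [ 0.     0.     0.     1.   ]]
tailtop [-0.1003 -0.0008]
blockL [-0.1857  0.0283]
blockR [-0.1872 -0.0225]
btn [-0.1769  0.0008]
btnR [-0.1737  0.0008]
```

The tail is measured at x = -100 mm, as expected. The button face is at about -171 to -177 mm, so contact should come at a crank angle of about 3° to -10°. I'll go on, more slowly.

Call:
step_arm(rows="0.0018 0.0004 -0.0028 0 0 0;0.0017 0.0004 -0.0028 0 0 0;0.0016 0.0004 -0.0029 0 0 0;0.0015 0.0004 -0.0029 0 0 0;0.0014 0.0003 -0.003 0 0 0")

```text
time: 16.23
tool_pos: [0.6424, -0.139, 0.1627]
tool_rot: [[-0.241, 0.971, 0.0], [0.971, 0.241, -0.001], [-0.001, -0.0, -1.0]]
contact_force: [-6.0, -1.9, 10.3]
grip_width: 0.0236
grip_force: 45.0
```

Call:
step_arm(rows="0.0013 0.0003 -0.003 0 0 0;0.0006 0.0002 -0.0015 0 0 0;0.0006 0.0001 -0.0016 0 0 0")

```text
time: 16.48
tool_pos: [0.645, -0.1384, 0.1567]
tool_rot: [[-0.241, 0.971, 0.0], [0.971, 0.241, -0.001], [-0.001, 0.0, -1.0]]
contact_force: [-4.8, -2.7, 10.3]
grip_width: 0.0229
grip_force: 45.0
```

Call:
step_arm(rows="0.0006 0.0001 -0.0016 0 0 0;0.0006 0.0001 -0.0016 0 0 0;0.0005 0.0001 -0.0016 0 0 0")

```text
time: 16.73
tool_pos: [0.6467, -0.138, 0.1519]
tool_rot: [[-0.241, 0.971, 0.0], [0.971, 0.241, -0.001], [-0.001, 0.0, -1.0]]
contact_force: [-4.8, -2.1, 10.5]
grip_width: 0.0231
grip_force: 45.0
```

Call:
step_arm(rows="0.0005 0.0001 -0.0016 0 0 0;0.0005 0.0001 -0.0016 0 0 0;0.0004 0.0001 -0.0016 0 0 0")

```text
time: 16.98
tool_pos: [0.6481, -0.1376, 0.1472]
tool_rot: [[-0.241, 0.971, 0.001], [0.971, 0.241, -0.001], [-0.001, 0.0, -1.0]]
contact_force: [-4.4, -1.6, 11.7]
grip_width: 0.0231
grip_force: 45.0
```

Call:
step_arm(rows="0.0004 0.0001 -0.0016 0 0 0;0.0004 0.0001 -0.0016 0 0 0;0.0003 0.0001 -0.0016 0 0 0")

```text
time: 17.23
tool_pos: [0.6493, -0.1373, 0.1424]
tool_rot: [[-0.241, 0.971, 0.001], [0.971, 0.241, -0.001], [-0.001, 0.001, -1.0]]
contact_force: [-3.4, -1.2, 10.1]
grip_width: 0.023
grip_force: 45.0
```

Call:
step_arm(rows="0.0003 0.0001 -0.0016 0 0 0;0.0003 0.0001 -0.0016 0 0 0;0.0003 0.0001 -0.0016 0 0 0")

```text
time: 17.48
tool_pos: [0.6503, -0.1371, 0.1377]
tool_rot: [[-0.241, 0.971, 0.001], [0.971, 0.241, -0.001], [-0.001, 0.001, -1.0]]
contact_force: [-3.8, -1.6, 11.2]
grip_width: 0.0233
grip_force: 45.0
```

Now I'll take finer steps of 2 mm per call.

Call:
step_arm(rows="0.0002 0.0001 -0.001 0 0 0;0.0002 0 -0.001 0 0 0;0 0 0 0 0 0")

```text
time: 17.73
tool_pos: [0.6506, -0.137, 0.1355]
tool_rot: [[-0.241, 0.971, 0.001], [0.971, 0.241, -0.001], [-0.001, 0.0, -1.0]]
contact_force: [-4.1, -1.8, 8.9]
grip_width: 0.0232
grip_force: 45.0
```

Call:
step_arm(rows="0.0002 0.0001 -0.0008 0 0 0;0.0001 0 -0.0008 0 0 0;0.0001 0 -0.0008 0 0 0")

```text
time: 17.98
tool_pos: [0.6509, -0.1369, 0.1333]
tool_rot: [[-0.241, 0.971, 0.001], [0.971, 0.241, -0.001], [-0.001, 0.0, -1.0]]
contact_force: [-5.5, -1.7, 10.4]
grip_width: 0.0233
grip_force: 45.0
```

Call:
step_arm(rows="0.0001 0 -0.0008 0 0 0;0.0001 0 -0.0008 0 0 0;0.0001 0 -0.0008 0 0 0")

```text
time: 18.23
tool_pos: [0.6512, -0.1368, 0.1308]
tool_rot: [[-0.241, 0.971, 0.0], [0.971, 0.241, -0.001], [-0.001, 0.0, -1.0]]
contact_force: [-5.2, -1.3, 11.2]
grip_width: 0.0234
grip_force: 45.0
```

Call:
step_arm(rows="0.0001 0 -0.0008 0 0 0;0.0001 0 -0.0008 0 0 0;0 0 -0.0008 0 0 0")

```text
time: 18.48
tool_pos: [0.6514, -0.1368, 0.1284]
tool_rot: [[-0.241, 0.971, 0.0], [0.971, 0.241, -0.001], [-0.001, 0.0, -1.0]]
contact_force: [-4.9, -1.5, 11.4]
grip_width: 0.0232
grip_force: 45.0
```

Call:
step_arm(rows="0 0 -0.0008 0 0 0;0 0 -0.0008 0 0 0;0 0 -0.0008 0 0 0")

```text
time: 18.73
tool_pos: [0.6515, -0.1368, 0.1261]
tool_rot: [[-0.241, 0.971, 0.001], [0.971, 0.241, -0.001], [-0.001, 0.001, -1.0]]
contact_force: [-3.7, -2.0, 10.9]
grip_width: 0.0236
grip_force: 45.0
```

Call:
step_arm(rows="0 0 -0.0008 0 0 0;0 0 -0.0008 0 0 0;0 0 -0.0008 0 0 0")

```text
time: 18.98
tool_pos: [0.6516, -0.1368, 0.1238]
tool_rot: [[-0.241, 0.971, 0.001], [0.971, 0.241, -0.001], [-0.001, 0.001, -1.0]]
contact_force: [-4.7, -0.8, 12.0]
grip_width: 0.0231
grip_force: 45.0
```

Call:
step_arm(rows="0 0 -0.0008 0 0 0;0 0 -0.0008 0 0 0;0 0 -0.0008 0 0 0")

```text
time: 19.23
tool_pos: [0.6517, -0.1368, 0.1214]
tool_rot: [[-0.241, 0.971, 0.001], [0.971, 0.241, -0.001], [-0.001, 0.001, -1.0]]
contact_force: [-3.8, -1.7, 11.6]
grip_width: 0.0232
grip_force: 45.0
```

Call:
step_arm(rows="0 0 -0.0008 0 0 0;0 0 -0.0008 0 0 0;-0.0001 0 -0.0008 0 0 0")

```text
time: 19.48
tool_pos: [0.6517, -0.1368, 0.119]
tool_rot: [[-0.241, 0.971, 0.001], [0.971, 0.241, -0.001], [-0.001, 0.001, -1.0]]
contact_force: [-3.1, -1.0, 11.3]
grip_width: 0.0229
grip_force: 45.0
```

Call:
step_arm(rows="0 0 -0.0008 0 0 0;-0.0001 0 -0.0008 0 0 0;-0.0001 0 -0.0008 0 0 0")

```text
time: 19.73
tool_pos: [0.6516, -0.1368, 0.1167]
tool_rot: [[-0.241, 0.971, 0.002], [0.971, 0.241, -0.001], [-0.001, 0.001, -1.0]]
contact_force: [-4.3, -1.1, 11.6]
grip_width: 0.0234
grip_force: 45.0
```

Call:
step_arm(rows="-0.0001 0 -0.0008 0 0 0;-0.0001 0 -0.0008 0 0 0;-0.0001 0 -0.0008 0 0 0")

```text
time: 19.98
tool_pos: [0.6514, -0.1368, 0.1143]
tool_rot: [[-0.241, 0.971, 0.002], [0.971, 0.241, -0.001], [-0.001, 0.002, -1.0]]
contact_force: [-2.6, -0.6, 11.6]
grip_width: 0.0227
grip_force: 45.0
```

Call:
step_arm(rows="-0.0001 0 -0.0008 0 0 0;-0.0001 0 -0.0008 0 0 0;-0.0001 0 -0.0008 0 0 0")

```text
time: 20.23
tool_pos: [0.6512, -0.1369, 0.112]
tool_rot: [[-0.241, 0.971, 0.002], [0.971, 0.241, -0.001], [-0.002, 0.002, -1.0]]
contact_force: [-2.2, -2.0, 12.1]
grip_width: 0.0232
grip_force: 45.0
```

Call:
step_arm(rows="-0.0001 0 -0.0008 0 0 0;-0.0001 0 -0.0008 0 0 0;-0.0002 0 -0.0008 0 0 0")

```text
time: 20.48
tool_pos: [0.651, -0.1369, 0.1096]
tool_rot: [[-0.241, 0.971, 0.003], [0.971, 0.241, -0.001], [-0.002, 0.002, -1.0]]
contact_force: [-0.9, -0.4, 12.1]
grip_width: 0.0227
grip_force: 45.0
```

Call:
step_arm(rows="-0.0001 0 -0.0007 0 0 0;-0.0002 0 -0.0007 0 0 0;-0.0001 0 -0.0007 0 0 0")

```text
time: 20.73
tool_pos: [0.6507, -0.137, 0.1076]
tool_rot: [[-0.241, 0.971, 0.003], [0.971, 0.241, -0.001], [-0.002, 0.003, -1.0]]
contact_force: [-1.7, -2.0, 11.7]
grip_width: 0.0232
grip_force: 45.0
```

Call:
step_arm(rows="-0.0001 0 -0.0007 0 0 0;-0.0002 0 -0.0007 0 0 0;-0.0001 0 -0.0007 0 0 0")

```text
time: 20.98
tool_pos: [0.6504, -0.1371, 0.1055]
tool_rot: [[-0.241, 0.971, 0.003], [0.971, 0.241, -0.001], [-0.002, 0.003, -1.0]]
contact_force: [-0.4, -2.7, 13.4]
grip_width: 0.0231
grip_force: 45.0
```

Call:
step_arm(rows="-0.0001 0 -0.0006 0 0 0;-0.0001 0 -0.0006 0 0 0")

```text
time: 21.15
tool_pos: [0.6503, -0.1371, 0.1045]
tool_rot: [[-0.241, 0.971, 0.003], [0.971, 0.241, -0.001], [-0.002, 0.003, -1.0]]
contact_force: [-1.0, -1.1, 14.9]
grip_width: 0.023
grip_force: 45.0
```

Call:
step_arm(rows="-0.0001 0 -0.0006 0 0 0")

```text
time: 21.23
tool_pos: [0.6502, -0.1371, 0.1042]
tool_rot: [[-0.241, 0.971, 0.004], [0.971, 0.241, -0.002], [-0.002, 0.003, -1.0]]
contact_force: [-2.2, -1.5, 18.7]
grip_width: 0.0233
grip_force: 45.0
```

Contact is felt: the force rose from 11.7 to 18.7 N. I'll relax the pull and release.

Call:
step_arm(rows="0 0 0.0006 0 0 0;0 0 0.0006 0 0 0;0 0 0 0 0 0")

```text
time: 21.48
tool_pos: [0.6502, -0.1371, 0.1043]
tool_rot: [[-0.241, 0.971, 0.003], [0.971, 0.241, -0.001], [-0.002, 0.003, -1.0]]
contact_force: [1.7, -3.2, 9.2]
grip_width: 0.0231
grip_force: 45.0
```

Call:
step_arm(rows="0 0 0 0 0 0;0 0 0 0 0 0;0 0 0 0 0 0;0 0 0 0 0 0;0 0 0.02 0 0 0;0 0 0.04 0 0 0;0 0 0.04 0 0 0;0 0 0.04 0 0 0;0 0 0.04 0 0 0;0 0 0.015 0 0 0;0 0 0 0 0 0", hand=0.055)

```text
time: 22.4
tool_pos: [0.65, -0.1366, 0.3026]
tool_rot: [[-0.241, 0.97, 0.007], [0.97, 0.241, -0.002], [-0.003, 0.006, -1.0]]
contact_force: [0.3, 0.1, 0.6]
grip_width: 0.0552
grip_force: 0.0
```

Call:
step_arm(rows="-0.0087 0.0336 0 0 0 0;-0.0087 0.0336 0 0 0 0;-0.0087 0.0336 0 0 0 0;-0.0087 0.0336 0 0 0 0;-0.0087 0.0336 0 0 0 0;-0.0087 0.0333 0 0 0 0;0 0 0 0 0 0;0 0 0 0 0 0;0 0 0 0 0 0;0 0 0 0 0 0", hand=0.034)

```text
time: 23.23
tool_pos: [0.597, 0.0639, 0.2972]
tool_rot: [[-0.24, 0.971, -0.001], [0.971, 0.24, -0.0], [0.0, -0.001, -1.0]]
contact_force: [0.8, -0.7, -0.7]
grip_width: 0.0339
grip_force: 0.0
```

```bash
python3 - <<'E'
from h import *
im,m=snap('wrist','w5'); s=manip.get_state(); print(s['tool_pos'],s['tool_rot'].round(3))
g=im.max(2); b=((g<45)*255).astype('uint8')[185:262,285:355]
n,l,st,c=cv2.connectedComponentsWithStats(b); print([(st[i].tolist(),c[i].round(1).tolist()) for i in range(1,n) if st[i][4]>80])
print(proj(m,(.5318+.971*.0903-.2393*.086,-.0434+.2393*.0903+.971*.086,.235)))
k=np.radians(13.85);c,sn=np.cos(k),np.sin(k)
E
```

```text
[0.59703731 0.06374892 0.29731874] [[-0.24   0.971 -0.001]
 [ 0.971  0.24  -0.   ]
 [ 0.    -0.001 -1.   ]]
[([29, 8, 19, 63, 1129], [37.7, 38.6]), ([0, 43, 10, 34, 217], [3.0, 59.5])]
(np.float64(324.0256030738241), np.float64(217.3907434130825))
```

The knob is still on the rest at (323,222). I'll descend and grip it.

Call:
step_arm(rows="0.0004 0.0003 -0.03 0 0 0;0.0004 0.0003 -0.03 0 0 0;0 0 -0.015 0 0 0;0 0 -0.005 0 0 0;0 0 0 0 0 0;0 0 0 0 0 0")

```text
time: 23.78
tool_pos: [0.5982, 0.0649, 0.2187]
tool_rot: [[-0.24, 0.971, 0.001], [0.971, 0.24, -0.0], [-0.0, 0.001, -1.0]]
contact_force: [-0.4, 0.1, 1.1]
grip_width: 0.0342
grip_force: 0.0
```

Call:
step_arm(rows="0 0 0 0 0 0;0 0 0 0 0 0;0 0 0 0 0 0;0 0 0 0 0 0;0 0 0 0 0 0", hand=0, grip_force=6)

```text
time: 24.2
tool_pos: [0.5973, 0.0654, 0.2186]
tool_rot: [[-0.241, 0.97, -0.0], [0.97, 0.241, -0.0], [-0.0, -0.0, -1.0]]
contact_force: [-4.1, -1.7, 4.9]
grip_width: 0.014
grip_force: 6.0
```

Call:
step_arm(rows="-0.0033 -0.0008 0.0031 0 0 0;-0.0036 -0.0009 0.0027 0 0 0;-0.0039 -0.0009 0.0023 0 0 0;-0.0041 -0.001 0.0019 0 0 0;0 0 0 0 0 0")

```text
time: 24.62
tool_pos: [0.5827, 0.0618, 0.2291]
tool_rot: [[-0.241, 0.971, 0.002], [0.971, 0.241, 0.0], [-0.0, 0.002, -1.0]]
contact_force: [3.7, 2.0, 5.5]
grip_width: 0.0137
grip_force: 6.0
```

Call:
step_arm(rows="-0.0042 -0.001 0.0022 0 0 0;-0.0044 -0.0011 0.0013 0 0 0;-0.0044 -0.0011 0.0005 0 0 0;-0.0045 -0.0011 0 0 0 0;0 0 0 0 0 0")

```text
time: 25.03
tool_pos: [0.564, 0.0574, 0.2318]
tool_rot: [[-0.241, 0.971, -0.001], [0.971, 0.241, -0.0], [0.0, -0.001, -1.0]]
contact_force: [0.0, 1.0, 1.0]
grip_width: 0.0139
grip_force: 6.0
```

Call:
step_arm(rows="-0.0044 -0.0011 -0.0006 0 0 0;-0.0043 -0.0011 -0.0011 0 0 0;-0.0042 -0.001 -0.0015 0 0 0;-0.004 -0.001 -0.002 0 0 0;0 0 0 0 0 0")

```text
time: 25.45
tool_pos: [0.5473, 0.0532, 0.2263]
tool_rot: [[-0.241, 0.971, -0.001], [0.971, 0.241, -0.0], [0.0, -0.001, -1.0]]
contact_force: [0.2, 0.8, -0.7]
grip_width: 0.0134
grip_force: 6.0
```

Call:
step_arm(rows="-0.0038 -0.0009 -0.0024 0 0 0;-0.0036 -0.0009 -0.0028 0 0 0;-0.0033 -0.0008 -0.0032 0 0 0;-0.0029 -0.0007 -0.0035 0 0 0;0 0 0 0 0 0")

```text
time: 25.87
tool_pos: [0.5339, 0.0499, 0.214]
tool_rot: [[-0.241, 0.97, -0.001], [0.97, 0.241, -0.0], [0.0, -0.001, -1.0]]
contact_force: [-0.3, 1.1, -1.2]
grip_width: 0.0139
grip_force: 6.0
```

Call:
step_arm(rows="-0.0026 -0.0006 -0.0038 0 0 0;-0.0022 -0.0005 -0.004 0 0 0;-0.0017 -0.0004 -0.0042 0 0 0;-0.0013 -0.0003 -0.0044 0 0 0;0 0 0 0 0 0")

```text
time: 26.28
tool_pos: [0.5262, 0.0481, 0.1974]
tool_rot: [[-0.241, 0.97, -0.002], [0.97, 0.241, -0.0], [0.0, -0.002, -1.0]]
contact_force: [-3.2, -0.7, 0.9]
grip_width: 0.0137
grip_force: 6.0
```

Call:
step_arm(rows="-0.0005 -0.0001 -0.002 0 0 0;-0.0003 -0.0001 -0.002 0 0 0;-0.0002 0 -0.002 0 0 0")

```text
time: 26.53
tool_pos: [0.525, 0.0478, 0.1921]
tool_rot: [[-0.241, 0.97, -0.002], [0.97, 0.241, -0.0], [0.0, -0.002, -1.0]]
contact_force: [-7.2, -3.1, 0.2]
grip_width: 0.0138
grip_force: 6.0
```

Call:
step_arm(rows="-0.0001 0 -0.0015 0 0 0;0 0 -0.001 0 0 0;0 0 0 0 0 0")

```text
time: 26.78
tool_pos: [0.5245, 0.0478, 0.1893]
tool_rot: [[-0.241, 0.97, -0.003], [0.97, 0.241, -0.001], [0.0, -0.003, -1.0]]
contact_force: [-6.2, -3.6, -0.3]
grip_width: 0.0136
grip_force: 6.0
```

Call:
step_arm(rows="-0.0005 -0.0001 -0.001 0 0 0;-0.0005 -0.0001 -0.001 0 0 0;0 0 0 0 0 0")

```text
time: 27.03
tool_pos: [0.5243, 0.0476, 0.1876]
tool_rot: [[-0.241, 0.97, -0.001], [0.97, 0.241, -0.0], [0.0, -0.001, -1.0]]
contact_force: [-4.8, -3.0, 1.1]
grip_width: 0.0139
grip_force: 6.0
```

Call:
step_arm(rows="-0.0002 0 -0.001 0 0 0;-0.0001 0 -0.001 0 0 0;0 0 0 0 0 0")

```text
time: 27.28
tool_pos: [0.5241, 0.0476, 0.1856]
tool_rot: [[-0.241, 0.97, -0.001], [0.97, 0.241, -0.0], [-0.0, -0.001, -1.0]]
contact_force: [-5.2, -3.8, -1.2]
grip_width: 0.014
grip_force: 6.0
```

Call:
step_arm(rows="-0.0001 0 -0.001 0 0 0;0 0 -0.001 0 0 0;0 0 0 0 0 0")

```text
time: 27.53
tool_pos: [0.524, 0.0476, 0.1836]
tool_rot: [[-0.241, 0.97, -0.001], [0.97, 0.241, -0.0], [-0.0, -0.001, -1.0]]
contact_force: [-5.1, -4.0, -0.5]
grip_width: 0.0136
grip_force: 6.0
```

Call:
step_arm(rows="0 0 -0.0008 0 0 0;0 0 -0.0008 0 0 0;0 0 0 0 0 0")

```text
time: 27.78
tool_pos: [0.5239, 0.0476, 0.182]
tool_rot: [[-0.241, 0.97, -0.001], [0.97, 0.241, -0.001], [-0.0, -0.002, -1.0]]
contact_force: [-5.3, -3.2, -0.0]
grip_width: 0.0137
grip_force: 6.0
```

Call:
step_arm(rows="0 0 -0.0008 0 0 0;0 0 -0.0008 0 0 0;0 0 0 0 0 0")

```text
time: 28.03
tool_pos: [0.5239, 0.0476, 0.181]
tool_rot: [[-0.241, 0.97, -0.001], [0.97, 0.241, -0.0], [-0.0, -0.001, -1.0]]
contact_force: [-6.5, -2.8, 6.0]
grip_width: 0.0138
grip_force: 6.0
```

The pawl is down on the teeth (z force +6 N). I'll relax, let go and back off.

Call:
step_arm(rows="0 0 0.0006 0 0 0;0 0 0 0 0 0")

```text
time: 28.2
tool_pos: [0.5239, 0.0476, 0.1813]
tool_rot: [[-0.241, 0.97, -0.001], [0.97, 0.241, -0.0], [-0.0, -0.001, -1.0]]
contact_force: [-4.1, -2.9, 1.5]
grip_width: 0.0137
grip_force: 6.0
```

Call:
step_arm(rows="0 0 0 0 0 0;0 0 0 0 0 0;0 0 0 0 0 0;0 0 0.01 0 0 0;0 0 0.03 0 0 0;0 0 0.04 0 0 0;0 0 0.04 0 0 0;0 0 0 0 0 0;0 0 0 0 0 0;0 0 0 0 0 0", hand=0.036)

```text
time: 29.03
tool_pos: [0.5242, 0.0479, 0.3014]
tool_rot: [[-0.241, 0.971, 0.0], [0.971, 0.241, 0.0], [0.0, 0.0, -1.0]]
contact_force: [-1.0, 0.0, -0.4]
grip_width: 0.0361
grip_force: 0.0
```

```bash
python3 - <<'E'
from h import *
im,m=snap('wrist','w6'); s=manip.get_state(); print(s['tool_pos'],s['contact_force'])
cv2.imwrite('pics/w6.png',im[:,:,::-1])
print(proj(m,(.526,.040,.2)))
E
```

```text
[0.52402439 0.04792768 0.30074544] [ 0.07707797 -0.34535899 -0.35948235]
(np.float64(321.9225049118895), np.float64(209.76809400086202))
```

View pics/w6.png

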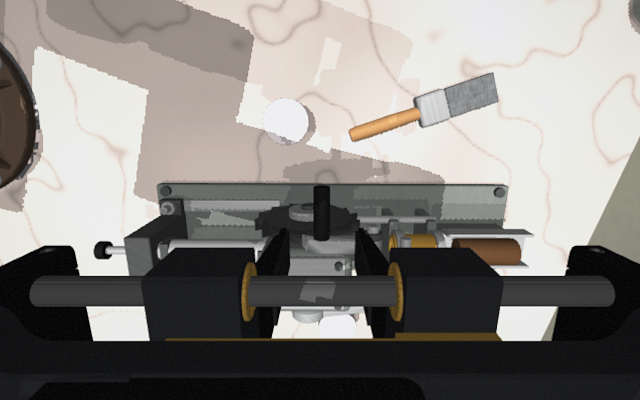

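The knob is back at (322,186–240), down on the teeth, and the ram reaches the stop at the left. The core, tin and brush have not moved. I'll hand in.

```bash
python3 -c "
from workcell import manip
print(manip.sign_off())"
```

```text
the job is handed in; nothing more can be done
None
```

The job is handed in, with no verdict reported back: I freed the pawl and threw it onto its rest pin, wound the ram back to the stop by feel (an estimated 20 N on it), then lowered the pawl onto the teeth and let go, in about 29 s. Early in the lift the gripper ran slightly off the pawl's arc and pressed the knob with about 16 N until I corrected it.

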